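Refit the bayonet guard on the wall loudspeaker

TASK

The announcement room's wall loudspeaker lies face up on the desk: put its round guard back on. Pick the guard up by its bow, hang its three lugs in through the cut-outs of the grey bayonet ring, feeling for them gently because the ring's plastic hooks are brittle, and twist it clockwise until the lugs drop fully into their locking notches. Then let go, and leave the other things on the desk where they are.

Things in the scene. Friction and masses are not known exactly. Their poses are not given: they have to be found in the camera images.
- guard_grip (a point): Middle of the grip bow of the loose aluminium guard lying right way up on the desk: a straight bar along this x axis, 136 mm long, 12 mm wide (y), 14 mm tall, to be pinched across its width; z up. 31 mm above the guard's underside, 7 mm below the bow's top; open for 18 mm under the bow, then thin wires.
- guard: The guard, 0.17 to 0.30 kg; origin on its axis at its underside, same axes as guard_grip. A ring 138 mm outer, 126 mm inner diameter, 16 mm tall, with three lugs that stick out to 80 mm from the axis, 16 mm wide, 5 mm thick, at 0, 120 and 240 degrees from its x axis; undersides of the lugs 6 mm above the origin.
- speaker: Wall loudspeaker, beige cabinet 200 x 200 x 90 mm lying on its back, face up, too heavy to move; origin at the middle of its back on the desk, x and y along its sides, z up. It carries a grey bayonet ring, clamped fast. The ring's hooks are brittle: they break if the guard is pushed on it with more than 45 N, down, sideways or by twisting at the stop.
- speaker_face (a point): Middle of the loudspeaker's face, 90 mm above the desk, same axes. The grey bayonet ring stands on the face centred on this point: 145 mm inner, 180 mm outer diameter, 40 mm tall. guard_grip is 65 mm above this point while the lugs lie on the ring's top, 51 mm when they are on the ledge, 44 mm when locked. The guard has about 3 mm of sideways play.
- ring_top (a point): On the ring's axis, level with its flat top (40 mm above the face), axes of the cabinet. The top has three open cut-outs on its inner side, 120 degrees apart, each 17 degrees (22 mm) wide; a lug takes 12. Their middles lie at 0, 120, 240 degrees from this x axis, but only to within 24 degrees either way: the ring was clamped as it came, its turn must be seen or felt.
- ring_ledge (a point): On the ring's axis, level with the ledge inside (26 mm above the face), axes of the cabinet. Lugs that went down through the cut-outs rest on it; only clockwise turning (seen from above) is open from there, under hooked overhangs with 3.5 mm of headroom over a lug. Nothing springs: the guard goes down by its weight or a light push.
- ring_notch (a point): On the ring's axis, level with the floor of the three locking notches (19 mm above the face, 7 mm below the ledge), axes of the cabinet. A notch's middle lies 34 degrees clockwise of its cut-out's middle, under the overhang; a lug has 2 degrees of play either side in it and a stop behind it.
- screwdriver: A screwdriver, about 200 mm long, on the desk; a bystander, origin at its underside. Leave it where it is.
- screw_jar: A small clear jar with a dark lid, 48 mm across, 62 mm tall, on the desk; a bystander, origin at its underside. Leave it where it is.
- tape_roll: A roll of black tape, 64 mm across, 19 mm tall, on the desk; a bystander, origin at its underside. Leave it where it is.
- brush: A dusting brush, lying flat, on the desk; a bystander, origin at its underside. Leave it where it is.
- mug: A white mug, 80 mm across, 92 mm tall, on the desk; a bystander, origin at its underside. Leave it where it is.
- radio: A black handheld radio, 118 x 56 x 32 mm with a short aerial, on the desk; a bystander, origin at its underside. Leave it where it is.
- adapter: A black plug adapter, 62 x 44 x 30 mm, on the desk; a bystander, origin at its underside. Leave it where it is.
Mind the look-alikes: they are no part of the job. What is meant by the guard is not pink, and is the smaller of those in its own colour.

How it is judged:
On the way, in this order (a step that is already met when the one before it is completed fails the run):
1. the guard is lifted off the desk to above the bayonet ring (z of guard_grip in the frame of speaker_face above 0.06 m), for 0.1 s.
2. the guard hangs in the ring: all three lugs through the cut-outs, down at the ledge (z of guard_grip in the frame of speaker_face below 0.0555 m and horizontal distance between guard_grip and speaker_face below 0.006 m and angle between guard_grip's own z axis and vertical below 0.045 rad), for 0.1 s.
At the end, for the whole second after the job is handed in: The guard is locked on the loudspeaker: its lugs are down in the notches (guard_grip 40 to 46.8 mm above speaker_face, against 51 mm on the ledge), centred within 6 mm, level within 0.045 rad, at rest (z of guard_grip in the frame of speaker_face between 0.04 and 0.0468 m and horizontal distance between guard_grip and speaker_face below 0.006 m and angle between guard_grip's own z axis and vertical below 0.045 rad and linear speed of guard below 0.01 m/s and angular speed of guard below 0.05 rad/s); the robot touches nothing.
It fails at once if the guard is pushed against the loudspeaker or its bayonet ring with more than 45 N (contact force between guard and speaker above 45 N).
It fails at once if one of the bystanders (screwdriver, jar, tape, brush, mug, radio, adapter) is moved by more than 30 mm (distance of any of screwdriver, screw_jar, tape_roll, brush, mug, radio, adapter from where it was at the start of the episode above 0.03 m).
It also fails if it takes over 70 s, if anything falls off the work surface, if the arm or the gripper's body presses on something with over 40 N, if the wrist force passes 120 N, or if a joint passes its speed limit or range.

ROBOT

A 6-joint arm with a two-finger parallel gripper is mounted at the origin on the work surface. World frame = base frame: x ahead of the robot, y to its left, z up, the work surface at z = 0. Lengths are in m, angles in rad, forces in N, time in s.
With the tool pointing down it reaches from about 0.4 to 0.825 m from the base axis. Payload 7 kg.
Tool frame: the origin (TCP) lies on the front face of the gripper's body, between the roots of the fingers; the fingertips stand 66 mm ahead of it and the grasp point (between the pads) lies 47 mm ahead of it; z points along the fingers, y is the line along which they close (so a half turn about z gives the same grasp; the last joint's range is limited). The gripper opens to 88 mm and grips with 3 to 60 N. Pads are 19 mm wide; open, the fingers measure 130 mm over their backs; the gripper's body (78 mm by 193 mm) begins 47 mm behind the grasp point.
Start: joints at [-1.002, 0.359, 0.012, 0, -1.224, -0.288], TCP at [0.187, -0.649, 0.292] pointing down, gripper open.
Joint ranges: [-3.07, 3.07], [-1.43, 2.12], [-1.02, 1.25], [-3.03, 1.67], [-3.05, -0], [-3.03, 3.03]. Speed limits (rad/s): [2.39, 2.39, 3.01, 3.14, 3.14, 3.14].

INTERFACE

Orientations are given as [roll, pitch, yaw] about the fixed x, y, z axes, in that order (R = Rz(yaw) Ry(pitch) Rx(roll)).
In Python, from station import arm gives the robot as it stands. The module is installed in compiled form; this text tells all that it offers.
- The arm moves only by the tool move_arm, never from a script. Its argument "increments" is a list of rows, each an object of numbers: "jaw": the gripper command: -1 is shut, 1 is fully open, values between are in proportion; "dx", "dy", "dz": the shift along the tool's x, y, z in m; "twist": the turn about the tool's z in rad. A call has 1 to 12 rows; each row shifts and turns the commanded pose from where the row before left it, along the tool's axes as they then stand; what a row does not reach is not made up. A row lasts 1/12 s, in which the tool goes at most 41.7 mm and 7.16 degrees, less where a joint would pass 70% of its speed; a pose out of reach is approached as far as the arm can. A call is refused whole if a number of a shift passes 0.0417 or a number of a turn 0.125, either way. A call with a gripper value outside its range is refused whole. The fingers move at their own pace and stop on an object; "force" is the grip in N (left out, the last holds). Time passes only in rows, so rows that do not move let the fingers close. It gives the time, the measured TCP pose, the force, the opening and the grip force at its end, in the units of the state.
- arm.get_state(): the state, without advancing time (a new reading comes with each control period).
- arm.grab_frame(name): name is "side" or "top" or "wrist"; returns the picture (480x640x3 uint8, blue, green, red); there is no depth.
- arm.camera_info(name): a dict with "K" (3x3 intrinsics, pixels), "extrinsics" (4x4, takes a point from camera to world coordinates). Camera axes: x right, y down, z forward; pixel columns grow to the right and rows downward; lengths in m; the calibration is good to about 2 mm. The wrist camera is an equidistant fisheye: a pixel r from the principal point sees the ray r / f radians off the axis. A picture is of the moment at which its call begins: read the wrist's pose just before it. camera_info takes no time and is no camera call; for the wrist camera it gives the pose at the moment of the call.
- arm.job_done(): hands the job in; it is judged then, once.
Trained networks look in the newest picture that a camera, given by its name, has taken for a name from the list of things; names that differ only in an ending like _2 or _b are one class to them, and where a whole thing is asked for, a point or a joint stands for the part that bears it (a point fixed in the world has none). Each returns a list of dicts, best first, with "score" (0 to 1); they miss things now and then, are a little off and sometimes report something else, mostly with a low value. They report only what shows in the picture. A call takes as long as a camera call. They do not tell look-alikes from the thing itself.
- arm.find_in(camera, name): "position" ([x, y, z] in m, in world coordinates, good to about 4 mm: the middle of the surface that is visible of it).
- arm.silhouettes(camera, name): "pixels" (480x640 bool, what is visible of it).
- arm.pinpoint(camera, name): "position" ([x, y, z] in m, in world coordinates, good to about 4 mm: a listed point, or the origin of a listed thing).
The state is a dict: "t": time; "q": joint angles; "qd": joint speeds; "joint_efforts": joint torques, N m; "eef_pos": TCP position; "ee_rot": TCP orientation; "force": force on the tool from outside, world axes, zero at the start; "moment": the same for the moment, N m; "width": finger opening in m; "gripper_force": force on a finger pad.
Only numpy, scipy, OpenCV 4.12 (cv2) and the standard library are available. Lean on these libraries where they do the work, as an engineer would, in place of code of your own. Each camera call takes 0.05 s, during which the arm holds its last target. There are 200 camera calls.

## Working session

There is one attempt and no reset: what is moved stays moved. The work goes in short steps, Python scripts to look and compute and a tool call to move; the robot and the scene stay as the last step left them, time stands still between calls to the robot, and variables do not carry over. Pictures are saved under pics/ and viewed, at most 10 in all, crops included, and the job is handed in when it is done.

Besides the shell and the picture viewer there is one more tool, called as a command line: name --argument value ..., lists and objects as JSON in quotes. move_arm: Moves the arm, as the interface text tells. Its arguments: {"type":"object","properties":{"increments":{"type":"array"},"force":{"type":"number"}},"required":["increments"]}

```bash
mkdir -p pics; python3 - <<'E'
from station import arm
import cv2,numpy as np
s=arm.get_state(); print(s)
for c in("top","side"):
    im=arm.grab_frame(c); cv2.imwrite(f"pics/{c}0.png",im)
    i=arm.camera_info(c); print(c,np.round(i["K"],1).tolist(),np.round(i["extrinsics"],3).tolist())
    for n in("guard_grip","speaker_face","guard"):
        for d in arm.pinpoint(c,n): print(c,n,round(d["score"],2),np.round(d["position"],3))
E
```

```text
{'t': 0.0, 'q': array([-1.00186955e+00,  3.59353383e-01,  1.11006915e-02, -3.42013681e-04,
       -1.22409326e+00, -2.88046784e-01]), 'qd': array([ 3.00125587e-05, -6.73029628e-04,  6.76799621e-04, -8.77425552e-04,
       -1.22115293e-03, -1.15213175e-03]), 'joint_efforts': array([ 1.62617314e-03, -5.82720315e+01,  2.93067920e+01,  6.99747339e+00,
        6.91502384e-03, -1.48123891e-04]), 'eef_pos': array([ 0.18696146, -0.64821318,  0.29126394]), 'ee_rot': array([ 3.14001553e+00, -1.31984253e-04, -2.86082902e+00]), 'force': array([ 0.06293575, -0.69181492, -0.75257562]), 'moment': array([-0.04302355, -0.02662219,  0.00635551]), 'gripper_force': 0.0, 'width': 0.08788256758741941}
top [[569.6, 0.0, 325.0], [0.0, 569.6, 228.2], [0.0, 0.0, 1.0]] [[-0.021, -0.995, 0.092, 0.31], [-1.0, 0.021, -0.001, -0.005], [-0.001, -0.092, -0.996, 1.828], [0.0, 0.0, 0.0, 1.0]]
top guard_grip 0.94 [0.252 0.372 0.031]
top guard_grip 0.86 [0.359 0.161 0.043]
top guard_grip 0.59 [0.592 0.217 0.028]
top speaker_face 0.96 [ 0.526 -0.25   0.087]
top speaker_face 0.49 [0.594 0.216 0.031]
top guard 0.92 [ 0.252  0.37  -0.001]
top guard 0.83 [ 0.592  0.22  -0.001]
side [[624.7, 0.0, 327.3], [0.0, 624.7, 253.2], [0.0, 0.0, 1.0]] [[-0.991, -0.106, 0.085, 0.327], [-0.135, 0.701, -0.701, 1.116], [0.015, -0.706, -0.708, 1.208], [0.0, 0.0, 0.0, 1.0]]
side guard_grip 0.94 [0.594 0.221 0.03 ]
side guard_grip 0.79 [0.252 0.374 0.031]
side guard_grip 0.69 [0.361 0.156 0.039]
side speaker_face 0.83 [ 0.528 -0.248  0.086]
side speaker_face 0.29 [0.442 0.503 0.003]
side guard 0.91 [ 0.247  0.37  -0.   ]
side guard 0.67 [ 0.358  0.157 -0.001]
side guard 0.59 [0.593 0.22  0.006]
side guard 0.54 [0.44  0.504 0.002]
side guard 0.45 [ 0.527 -0.247  0.132]
```

View pics/top0.png

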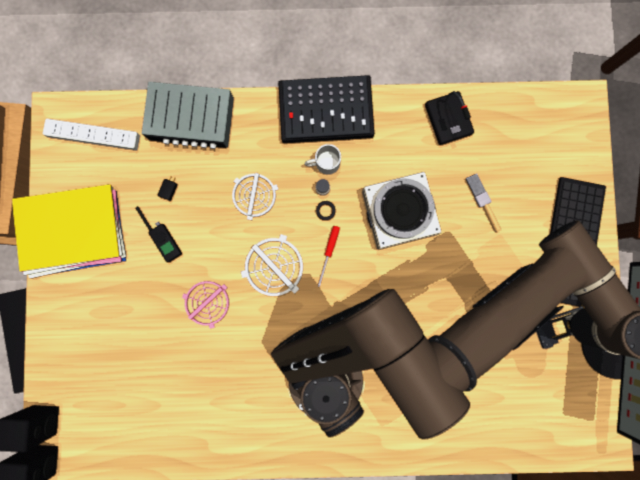

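View pics/side0.png

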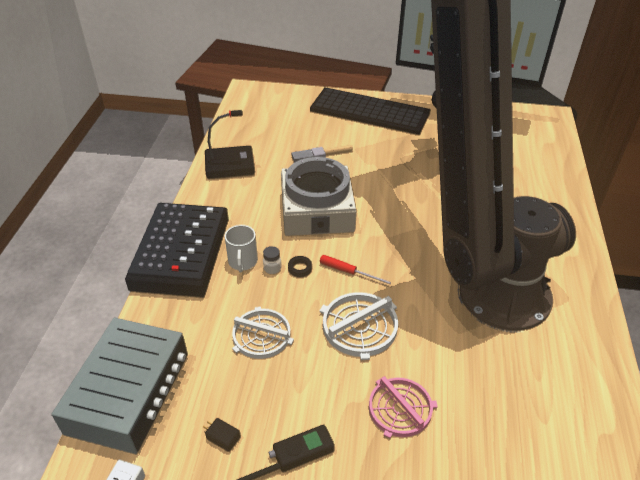

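The top view shows three guards: a small white one at (254,195), a large white one at (273,267) and a pink one at (207,303). The target is the small white guard, near (0.593, 0.218). The speaker is at (401,210) and the screwdriver at (330,250). I'll go over the ring first, since it lies on the way.

```bash
cat > h.py <<'E'
from station import arm
import numpy as np, cv2
from scipy.spatial.transform import Rotation as Ro
def T(s=None):
    s=s or arm.get_state(); M=np.eye(4); M[:3,:3]=Ro.from_euler("xyz",s["ee_rot"]).as_matrix(); M[:3,3]=s["eef_pos"]; return M
def go(p):   # shift in tool axes to bring TCP to p
    M=T(); d=M[:3,:3].T@(np.array(p)-M[:3,3]); n=int(np.ceil(np.abs(d).max()/.0415)); print("shift",np.round(d,4),"rows",n,"each",np.round(d/n,4))
def unproj(px,z,cam):  # pixels -> plane z (world); cam=(K,E,fish)
    K,E,f=cam; px=np.atleast_2d(px).astype(float); u=(px-[K[0,2],K[1,2]])/[K[0,0],K[1,1]]
    if f:
        r=np.linalg.norm(u,axis=1,keepdims=True); ray=np.hstack([u/np.maximum(r,1e-9)*np.sin(r),np.cos(r)])
    else: ray=np.hstack([u,np.ones((len(u),1))])
    ray=ray@E[:3,:3].T; return E[:3,3]+ray*((z-E[2,3])/ray[:,2:])
def proj(P,cam):
    K,E,f=cam; c=(np.atleast_2d(P)-E[:3,3])@E[:3,:3]; r=np.linalg.norm(c[:,:2],axis=1,keepdims=True)
    u=c[:,:2]/np.maximum(r,1e-9)*np.arctan2(r,c[:,2:]) if f else c[:,:2]/c[:,2:]
    return u*[K[0,0],K[1,1]]+[K[0,2],K[1,2]]
def cam(n):
    i=arm.camera_info(n); return np.array(i["K"]),np.array(i["extrinsics"]),n=="wrist"
def ortho(im,c,ctr,z,half,n=600): # rectified picture of plane z: right=+x world, up=+y world
    g=np.linspace(-half,half,n); X,Y=np.meshgrid(ctr[0]+g,ctr[1]-g)
    uv=proj(np.stack([X.ravel(),Y.ravel(),np.full(X.size,z)],1),c).reshape(n,n,2).astype(np.float32)
    return cv2.remap(im,uv[...,0],uv[...,1],cv2.INTER_LINEAR)
E
python3 - <<'E'
from h import *
c=cam("wrist"); print(c[0].round(1).tolist()); print(np.round(np.linalg.inv(T())@c[1],3))
go([0.526,-0.25,0.33])
E
```

```text
[[371.6, 0.0, 317.5], [0.0, 371.6, 243.9], [0.0, 0.0, 1.0]]
[[-0.001 -0.951 -0.31   0.083]
 [ 1.    -0.001 -0.001  0.001]
 [ 0.    -0.31   0.951 -0.093]
 [ 0.     0.     0.     1.   ]]
shift [-0.4361  0.289  -0.0379] rows 11 each [-0.0396  0.0263 -0.0034]
```

move_arm --increments '[{"dx":-0.0335,"dy":0.0222,"dz":-0.003,"jaw":1},{"dx":-0.0335,"dy":0.0222,"dz":-0.003},{"dx":-0.0335,"dy":0.0222,"dz":-0.003},{"dx":-0.0335,"dy":0.0222,"dz":-0.003},{"dx":-0.0335,"dy":0.0222,"dz":-0.003},{"dx":-0.0335,"dy":0.0222,"dz":-0.003},{"dx":-0.0335,"dy":0.0222,"dz":-0.003},{"dx":-0.0335,"dy":0.0222,"dz":-0.003},{"dx":-0.0335,"dy":0.0222,"dz":-0.003},{"dx":-0.0335,"dy":0.0222,"dz":-0.003},{"dx":-0.0335,"dy":0.0222,"dz":-0.003},{"dx":-0.0335,"dy":0.0222,"dz":-0.003}]'

```text
$.increments[0]: bad value
```

move_arm --increments '[{"dx":-0.033,"dy":0.022,"dz":-0.002},{"dx":0},{"dx":0}]'

```text
$.increments[0]: bad value
```

```bash
python3 - <<'E'
from h import *
s=arm.get_state(); print(s["t"],s["eef_pos"],s["ee_rot"],s["q"].round(2))
c=cam("wrist"); im=arm.grab_frame("wrist"); np.savez("ring.npz",im=im,K=c[0],E=c[1])
for n in("speaker_face","ring_top","speaker"):
    for d in arm.pinpoint("wrist",n): print(n,round(d["score"],2),np.round(d["position"],4))
cv2.imwrite("pics/ring.png",ortho(im,c,[.526,-.25],.13,.13))
E
```

```text
0.4 [ 0.18702094 -0.64851055  0.29202371] [ 3.14133641e+00 -6.30592876e-05 -2.86078951e+00] [-1.    0.36  0.01 -0.   -1.22 -0.29]
```

View pics/ring.png

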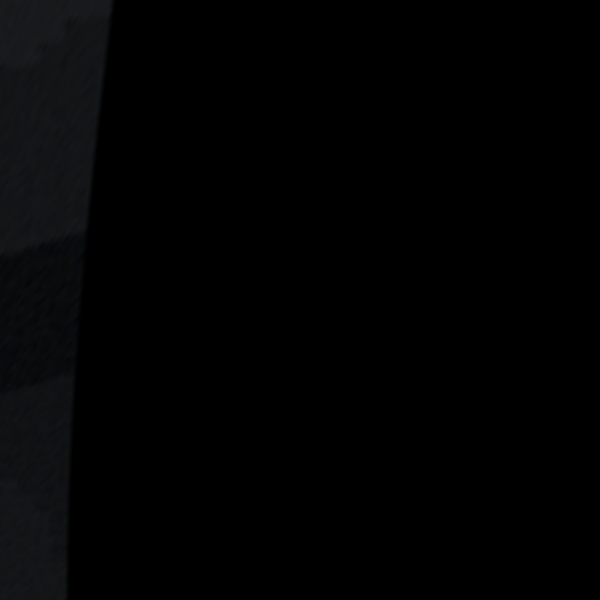

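The picture shows only empty floor because the move was refused; each row probably needs all its fields.

move_arm --increments '[{"dx":-0.0335,"dy":0.0222,"dz":-0.003,"twist":0,"jaw":1},{"dx":-0.0335,"dy":0.0222,"dz":-0.003,"twist":0,"jaw":1},{"dx":-0.0335,"dy":0.0222,"dz":-0.003,"twist":0,"jaw":1},{"dx":-0.0335,"dy":0.0222,"dz":-0.003,"twist":0,"jaw":1},{"dx":-0.0335,"dy":0.0222,"dz":-0.003,"twist":0,"jaw":1},{"dx":-0.0335,"dy":0.0222,"dz":-0.003,"twist":0,"jaw":1},{"dx":-0.0335,"dy":0.0222,"dz":-0.003,"twist":0,"jaw":1},{"dx":-0.0335,"dy":0.0222,"dz":-0.003,"twist":0,"jaw":1},{"dx":-0.0335,"dy":0.0222,"dz":-0.003,"twist":0,"jaw":1},{"dx":-0.0335,"dy":0.0222,"dz":-0.003,"twist":0,"jaw":1},{"dx":-0.0335,"dy":0.0222,"dz":-0.003,"twist":0,"jaw":1},{"dx":-0.0335,"dy":0.0222,"dz":-0.003,"twist":0,"jaw":1}]'

```text
t: 1.6
eef_pos: [0.5004, -0.2794, 0.3288]
ee_rot: [-3.141, 0.001, -2.861]
force: [0.4, 0.1, -0.8]
width: 0.0876
gripper_force: 0.0
```

move_arm --increments '[{"dx":-0.033,"dy":0.021,"dz":-0.002,"twist":0,"jaw":1},{"dx":0,"dy":0,"dz":0,"twist":0,"jaw":1},{"dx":0,"dy":0,"dz":0,"twist":0,"jaw":1}]'

```text
t: 1.85
eef_pos: [0.5266, -0.2501, 0.3301]
ee_rot: [3.142, 0.0, -2.857]
force: [-0.9, -0.2, -0.2]
width: 0.0875
gripper_force: 0.0
```

```bash
python3 - <<'E'
from h import *
s=arm.get_state(); print(s["t"],s["eef_pos"],s["ee_rot"],s["q"].round(2))
c=cam("wrist"); im=arm.grab_frame("wrist"); np.savez("ring.npz",im=im,K=c[0],E=c[1])
for n in("speaker_face","ring_top","speaker"):
    for d in arm.pinpoint("wrist",n): print(n,round(d["score"],2),np.round(d["position"],4))
cv2.imwrite("pics/ring1.png",ortho(im,c,[.526,-.25],.13,.13))
E
```

```text
1.85 [ 0.52661994 -0.25010781  0.33009257] [ 3.14154131e+00  7.86184186e-05 -2.85746443e+00] [-0.11  0.19 -0.14 -0.   -1.25 -1.18]
speaker_face 0.79 [ 0.5243 -0.2467  0.0904]
ring_top 0.81 [ 0.5233 -0.2476  0.1314]
ring_top 0.51 [ 0.6088 -0.0023  0.0035]
speaker 0.71 [ 0.5251 -0.2503  0.    ]
```

View pics/ring1.png

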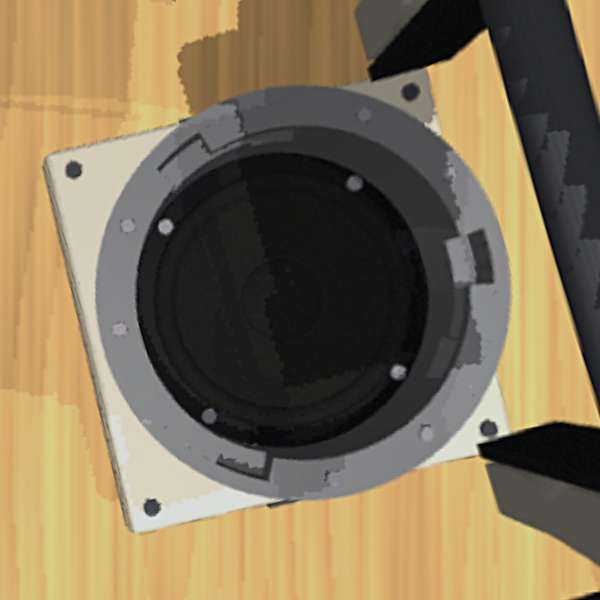

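The rectified picture (0.434 mm per pixel) shows the ring centred at (303,292), which is about (0.5275, −0.247). The cut-outs are at (490,257), (180,150) and (243,475), so at about 11°, 131° and 252° in the world. Next is the guard.

move_arm --increments '[{"dx":0,"dy":0,"dz":0,"twist":0.1,"jaw":0.2},{"dx":0,"dy":0,"dz":0,"twist":0.1,"jaw":0.2},{"dx":0,"dy":0,"dz":0,"twist":0.1,"jaw":0.2},{"dx":0,"dy":0,"dz":0,"twist":0.1,"jaw":0.2},{"dx":0,"dy":0.04,"dz":0,"twist":0,"jaw":0.2},{"dx":0,"dy":0.04,"dz":0,"twist":0,"jaw":0.2},{"dx":0,"dy":0.04,"dz":0,"twist":0,"jaw":0.2},{"dx":0,"dy":0.04,"dz":0,"twist":0,"jaw":0.2},{"dx":0,"dy":0.04,"dz":0,"twist":0,"jaw":0.2},{"dx":0,"dy":0.04,"dz":0,"twist":0,"jaw":0.2},{"dx":0,"dy":0.04,"dz":0,"twist":0,"jaw":0.2},{"dx":0,"dy":0.04,"dz":0,"twist":0,"jaw":0.2}]'

```text
t: 3.05
eef_pos: [0.5631, 0.0664, 0.3306]
ee_rot: [3.141, 0.001, 3.02]
force: [0.7, -0.9, -0.4]
width: 0.0523
gripper_force: 0.0
```

move_arm --increments '[{"dx":-0.002,"dy":0.038,"dz":0.02,"twist":0,"jaw":0.2},{"dx":-0.002,"dy":0.038,"dz":0.02,"twist":0,"jaw":0.2},{"dx":-0.002,"dy":0.038,"dz":0.02,"twist":0,"jaw":0.2},{"dx":-0.002,"dy":0.038,"dz":0.02,"twist":0,"jaw":0.2},{"dx":0,"dy":0,"dz":0,"twist":0,"jaw":0.2},{"dx":0,"dy":0,"dz":0,"twist":0,"jaw":0.2}]'

```text
t: 3.55
eef_pos: [0.5884, 0.2115, 0.2506]
ee_rot: [-3.139, -0.003, 3.023]
force: [-0.4, -0.0, 0.0]
width: 0.0527
gripper_force: 0.0
```

```bash
python3 - <<'E'
from h import *
s=arm.get_state(); print(s["t"],s["eef_pos"],s["ee_rot"],s["q"].round(2))
c=cam("wrist"); im=arm.grab_frame("wrist")
for d in arm.pinpoint("wrist","guard_grip"): print(round(d["score"],2),np.round(d["position"],4))
A=ortho(im,c,[.593,.218],.038,.1,500)
z=np.load("ring.npz"); c2=(z["K"],z["E"],True); R=[]
for cx,cy in[(.5275,-.247)]:
    th=np.radians(np.linspace(0,360,720,endpoint=False)); 
    r=np.linspace(.095,.065,66)
    X=cx+r[:,None]*np.cos(th); Y=cy+r[:,None]*np.sin(th)
    uv=proj(np.stack([X.ravel(),Y.ravel(),np.full(X.size,.13)],1),c2).reshape(66,720,2).astype(np.float32)
    P=cv2.remap(z["im"],uv[...,0],uv[...,1],cv2.INTER_LINEAR)
P=[P[:,a*2:(a+60)*2] for a in(0,110,230)]   # each 60deg -> 250x...
P=np.vstack([cv2.resize(p,(300,164)) for p in P])
for i,a in enumerate((0,110,230)):
    for k in range(0,60,10): cv2.line(P,(k*5,i*164),(k*5,i*164+8),(0,255,255),1)
cv2.imwrite("pics/g.png",np.hstack([A,cv2.resize(P,(300,500))]))
E
```

```text
3.55 [0.58838386 0.2114721  0.25064796] [-3.13926503e+00 -2.53127189e-03  3.02309464e+00] [ 0.66  0.31 -0.16 -0.   -1.11 -2.35]
0.74 [0.5946 0.2209 0.0303]
```

View pics/g.png

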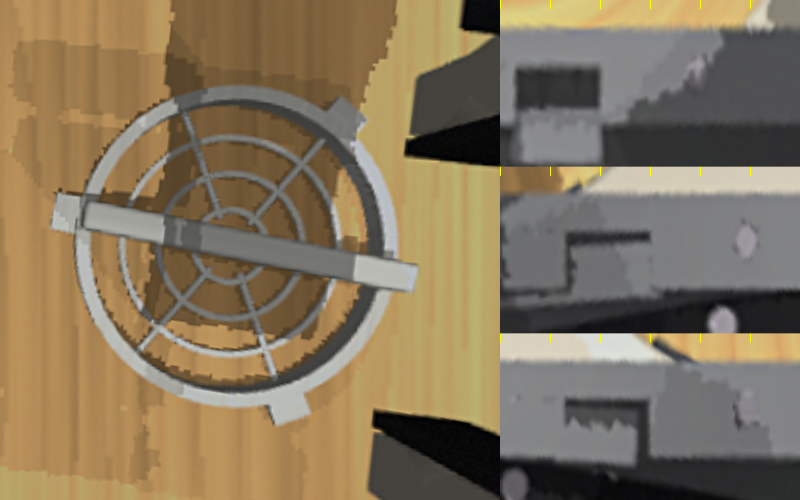

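The left panel shows the guard's bow running from (85,215) to (417,277), with a lug at its left end. That puts its middle at (0.594, 0.220) and its yaw at 169.4°. The right panels show the cut-outs at 11.7°, 131.6° and 251.3°.

move_arm --increments '[{"dx":0,"dy":0,"dz":0,"twist":0.066,"jaw":0.2},{"dx":-0.004,"dy":0.0094,"dz":0.02,"twist":0,"jaw":0.2},{"dx":0,"dy":0,"dz":0.035,"twist":0,"jaw":0.2},{"dx":0,"dy":0,"dz":0.035,"twist":0,"jaw":0.2},{"dx":0,"dy":0,"dz":0.035,"twist":0,"jaw":0.2},{"dx":0,"dy":0,"dz":0.03,"twist":0,"jaw":0.2},{"dx":0,"dy":0,"dz":0.017,"twist":0,"jaw":0.2},{"dx":0,"dy":0,"dz":0,"twist":0,"jaw":0.2}]'

```text
t: 4.32
eef_pos: [0.5929, 0.2168, 0.0777]
ee_rot: [-3.138, -0.004, 2.953]
force: [-0.8, 0.2, 0.7]
width: 0.0526
gripper_force: 0.0
```

move_arm --force 25 --increments '[{"dx":0,"dy":0,"dz":0,"twist":0,"jaw":-1},{"dx":0,"dy":0,"dz":0,"twist":0,"jaw":-1},{"dx":0,"dy":0,"dz":0,"twist":0,"jaw":-1},{"dx":0,"dy":0,"dz":0,"twist":0,"jaw":-1},{"dx":0,"dy":0,"dz":0,"twist":0,"jaw":-1},{"dx":0,"dy":0,"dz":0,"twist":0,"jaw":-1}]'

```text
t: 4.82
eef_pos: [0.5946, 0.22, 0.0816]
ee_rot: [3.14, 0.001, 2.956]
force: [0.8, -0.1, -0.5]
width: 0.0179
gripper_force: 0.0
```

move_arm --increments '[{"dx":0,"dy":0,"dz":0,"twist":0,"jaw":-1},{"dx":0,"dy":0,"dz":0,"twist":0,"jaw":-1},{"dx":0,"dy":0,"dz":0,"twist":0,"jaw":-1},{"dx":0,"dy":0,"dz":0,"twist":0,"jaw":-1}]'

```text
t: 5.15
eef_pos: [0.5944, 0.2197, 0.0812]
ee_rot: [3.142, 0.0, 2.957]
force: [-1.9, -1.8, 5.7]
width: 0.0117
gripper_force: 25.0
```

```bash
python3 - <<'E'
from h import *
s=arm.get_state(); print(s["t"],s["eef_pos"],s["ee_rot"],s["width"],s["gripper_force"])
E
```

```text
5.15 [0.59436586 0.21973683 0.08120985] [3.14157462e+00 3.11013453e-04 2.95659137e+00] 0.011710662872262844 24.99918043613434
```

move_arm --increments '[{"dx":0,"dy":0,"dz":-0.02,"twist":0,"jaw":-1},{"dx":0,"dy":0,"dz":-0.04,"twist":0,"jaw":-1},{"dx":0,"dy":0,"dz":-0.04,"twist":0,"jaw":-1},{"dx":0,"dy":0,"dz":-0.04,"twist":0,"jaw":-1},{"dx":0,"dy":0,"dz":-0.04,"twist":0,"jaw":-1},{"dx":0,"dy":0,"dz":-0.03,"twist":0,"jaw":-1},{"dx":0,"dy":0,"dz":-0.01,"twist":0,"jaw":-1}]'

```text
t: 5.73
eef_pos: [0.5956, 0.2204, 0.3064]
ee_rot: [3.137, 0.006, 2.957]
force: [0.9, 0.0, -1.2]
width: 0.012
gripper_force: 25.0
```

move_arm --increments '[{"dx":-0.0017,"dy":-0.02,"dz":0,"twist":0,"jaw":-1},{"dx":-0.0017,"dy":-0.041,"dz":0,"twist":0,"jaw":-1},{"dx":-0.0017,"dy":-0.041,"dz":0,"twist":0,"jaw":-1},{"dx":-0.0017,"dy":-0.041,"dz":0,"twist":0,"jaw":-1},{"dx":-0.0017,"dy":-0.041,"dz":0,"twist":0,"jaw":-1},{"dx":-0.0017,"dy":-0.041,"dz":0,"twist":0,"jaw":-1},{"dx":-0.0017,"dy":-0.041,"dz":0,"twist":0,"jaw":-1},{"dx":-0.0017,"dy":-0.041,"dz":0,"twist":0,"jaw":-1},{"dx":-0.0017,"dy":-0.041,"dz":0,"twist":0,"jaw":-1},{"dx":-0.0017,"dy":-0.041,"dz":0,"twist":0,"jaw":-1},{"dx":-0.0017,"dy":-0.041,"dz":0,"twist":0,"jaw":-1},{"dx":-0.0017,"dy":-0.041,"dz":0,"twist":0,"jaw":-1}]'

```text
t: 6.73
eef_pos: [0.526, -0.2488, 0.2991]
ee_rot: [3.141, -0.002, 2.956]
force: [1.1, 0.9, -3.0]
width: 0.0118
gripper_force: 25.0
```

move_arm --increments '[{"dx":0,"dy":0,"dz":0,"twist":-0.119,"jaw":-1},{"dx":0,"dy":0,"dz":0,"twist":-0.119,"jaw":-1},{"dx":0,"dy":0,"dz":0,"twist":-0.119,"jaw":-1},{"dx":0,"dy":0,"dz":0,"twist":-0.119,"jaw":-1},{"dx":0,"dy":0,"dz":0,"twist":-0.119,"jaw":-1},{"dx":0,"dy":0,"dz":0,"twist":-0.119,"jaw":-1},{"dx":0,"dy":0,"dz":0,"twist":-0.119,"jaw":-1},{"dx":0,"dy":0,"dz":0,"twist":-0.119,"jaw":-1},{"dx":0,"dy":0,"dz":0,"twist":-0.119,"jaw":-1},{"dx":0,"dy":0,"dz":0,"twist":-0.119,"jaw":-1},{"dx":0,"dy":0,"dz":0,"twist":-0.119,"jaw":-1},{"dx":0,"dy":0,"dz":0,"twist":-0.119,"jaw":-1}]'

```text
t: 7.73
eef_pos: [0.5267, -0.2469, 0.2988]
ee_rot: [3.139, 0.0, -1.893]
force: [-0.0, 0.2, -1.1]
width: 0.0121
gripper_force: 25.0
```

move_arm --increments '[{"dx":0,"dy":0,"dz":0,"twist":0,"jaw":-1},{"dx":0,"dy":0,"dz":0,"twist":0,"jaw":-1},{"dx":0,"dy":0,"dz":0,"twist":0,"jaw":-1}]'

```text
t: 7.98
eef_pos: [0.5272, -0.2469, 0.2998]
ee_rot: [3.14, -0.0, -1.903]
force: [-0.3, -0.4, -1.9]
width: 0.0119
gripper_force: 25.0
```

```bash
python3 - <<'E'
from h import *
s=arm.get_state(); print(s["t"],s["eef_pos"],s["ee_rot"],s["q"].round(2),s["width"],s["gripper_force"],s["force"])
print("yaw",np.degrees(s["ee_rot"][2])%360); go([.5275,-.247,.218])
c=cam("wrist"); im=arm.grab_frame("wrist"); cv2.imwrite("pics/w2.png",im)
p=s["eef_pos"]; zb=p[2]-.0502
A=ortho(im,c,p,zb+.007,.1,500); B=ortho(im,c,p,zb-.02,.1,500)
cv2.imwrite("pics/held.png",np.hstack([cv2.resize(A,(400,400)),cv2.resize(B,(400,400))]))
for d in arm.pinpoint("wrist","guard_grip"): print(round(d["score"],2),np.round(d["position"],4))
E
```

```text
7.9833 [ 0.52719089 -0.24694904  0.29976079] [ 3.14022479e+00 -5.44889016e-05 -1.90284752e+00] [-0.1   0.2  -0.19 -0.   -1.18 -0.23] 0.011925186595688706 24.994348883628845 [-0.34988079 -0.35388082 -1.90692138]
yaw 250.97486818195864
shift [-0.0001 -0.0004  0.0818] rows 2 each [-0.     -0.0002  0.0409]
0.85 [ 0.5285 -0.2419  0.2477]
```

View pics/held.png

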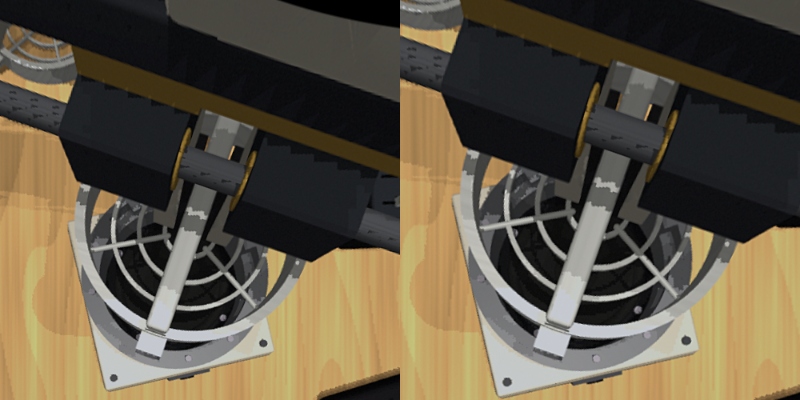

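The bow end shows at (157,328) in the left panel. That makes its half-length 68 mm and its yaw about 251.5°, so the guard is held centred. I'll descend to just above the ring, then feel.

move_arm --increments '[{"dx":0,"dy":0,"dz":0.03,"twist":-0.008,"jaw":-1},{"dx":0,"dy":0,"dz":0.035,"twist":0,"jaw":-1},{"dx":0,"dy":0,"dz":0.02,"twist":0,"jaw":-1},{"dx":0,"dy":0,"dz":0.004,"twist":0,"jaw":-1},{"dx":0,"dy":0,"dz":0,"twist":0,"jaw":-1},{"dx":0,"dy":0,"dz":0,"twist":0,"jaw":-1}]'

```text
t: 8.58
eef_pos: [0.5284, -0.2473, 0.2128]
ee_rot: [-3.14, -0.0, -1.891]
force: [0.3, -0.4, -0.6]
width: 0.0119
gripper_force: 25.0
```

move_arm --increments '[{"dx":0,"dy":0,"dz":0.002,"twist":0,"jaw":-1},{"dx":0,"dy":0,"dz":0.002,"twist":0,"jaw":-1},{"dx":0,"dy":0,"dz":0.002,"twist":0,"jaw":-1},{"dx":0,"dy":0,"dz":0,"twist":0,"jaw":-1},{"dx":0,"dy":0,"dz":0,"twist":0,"jaw":-1}]'

```text
t: 9.0
eef_pos: [0.5276, -0.247, 0.2059]
ee_rot: [-3.141, 0.0, -1.891]
force: [-0.1, 0.3, -2.9]
width: 0.0121
gripper_force: 25.0
```

move_arm --increments '[{"dx":0,"dy":0,"dz":0.002,"twist":0,"jaw":-1},{"dx":0,"dy":0,"dz":0,"twist":0,"jaw":-1},{"dx":0,"dy":0,"dz":0,"twist":0,"jaw":-1}]'

```text
t: 9.25
eef_pos: [0.5275, -0.247, 0.2035]
ee_rot: [3.141, -0.0, -1.891]
force: [-0.1, -0.1, -2.2]
width: 0.012
gripper_force: 25.0
```

move_arm --increments '[{"dx":0,"dy":0,"dz":0.002,"twist":0,"jaw":-1},{"dx":0,"dy":0,"dz":0,"twist":0,"jaw":-1},{"dx":0,"dy":0,"dz":0,"twist":0,"jaw":-1}]'

```text
t: 9.5
eef_pos: [0.5275, -0.2469, 0.2014]
ee_rot: [3.141, -0.0, -1.891]
force: [0.0, 0.5, -2.4]
width: 0.012
gripper_force: 25.0
```

move_arm --increments '[{"dx":0,"dy":0,"dz":0.002,"twist":0,"jaw":-1},{"dx":0,"dy":0,"dz":0,"twist":0,"jaw":-1},{"dx":0,"dy":0,"dz":0,"twist":0,"jaw":-1}]'

```text
t: 9.75
eef_pos: [0.5275, -0.247, 0.1995]
ee_rot: [3.141, -0.0, -1.891]
force: [-0.6, -0.6, -1.8]
width: 0.0118
gripper_force: 25.0
```

move_arm --increments '[{"dx":0,"dy":0,"dz":0.002,"twist":0,"jaw":-1},{"dx":0,"dy":0,"dz":0.002,"twist":0,"jaw":-1},{"dx":0,"dy":0,"dz":0,"twist":0,"jaw":-1},{"dx":0,"dy":0,"dz":0,"twist":0,"jaw":-1}]'

```text
t: 10.08
eef_pos: [0.5275, -0.247, 0.1954]
ee_rot: [3.141, -0.0, -1.891]
force: [0.4, 0.6, -2.4]
width: 0.0121
gripper_force: 25.0
```

move_arm --increments '[{"dx":0,"dy":0,"dz":0.002,"twist":0,"jaw":-1},{"dx":0,"dy":0,"dz":0,"twist":0,"jaw":-1},{"dx":0,"dy":0,"dz":0,"twist":0,"jaw":-1}]'

```text
t: 10.33
eef_pos: [0.5275, -0.247, 0.1935]
ee_rot: [3.141, -0.0, -1.891]
force: [0.2, -0.0, -1.5]
width: 0.0114
gripper_force: 25.0
```

move_arm --increments '[{"dx":0,"dy":0,"dz":0.0015,"twist":0,"jaw":-1},{"dx":0,"dy":0,"dz":0,"twist":0,"jaw":-1},{"dx":0,"dy":0,"dz":0,"twist":0,"jaw":-1}]'

```text
t: 10.58
eef_pos: [0.5276, -0.247, 0.192]
ee_rot: [3.141, 0.0, -1.891]
force: [-0.7, 0.0, -2.7]
width: 0.0113
gripper_force: 25.0
```

move_arm --increments '[{"dx":0,"dy":0,"dz":0,"twist":0.05,"jaw":-1},{"dx":0,"dy":0,"dz":0,"twist":0.05,"jaw":-1},{"dx":0,"dy":0,"dz":0,"twist":0.05,"jaw":-1},{"dx":0,"dy":0,"dz":0,"twist":0,"jaw":-1}]'

```text
t: 10.92
eef_pos: [0.5276, -0.247, 0.1921]
ee_rot: [-3.142, 0.0, -2.043]
force: [0.2, -0.1, -1.0]
width: 0.012
gripper_force: 25.0
```

move_arm --increments '[{"dx":0,"dy":0,"dz":0,"twist":0.05,"jaw":-1},{"dx":0,"dy":0,"dz":0,"twist":0.05,"jaw":-1},{"dx":0,"dy":0,"dz":0,"twist":0.05,"jaw":-1},{"dx":0,"dy":0,"dz":0,"twist":0.05,"jaw":-1},{"dx":0,"dy":0,"dz":0,"twist":0.05,"jaw":-1},{"dx":0,"dy":0,"dz":0,"twist":0,"jaw":-1},{"dx":0,"dy":0,"dz":0,"twist":0,"jaw":-1}]'

```text
t: 11.5
eef_pos: [0.5276, -0.247, 0.1922]
ee_rot: [-3.142, 0.0, -2.288]
force: [-0.6, 0.2, -2.1]
width: 0.0116
gripper_force: 25.0
```

```bash
python3 - <<'E'
from h import *
s=arm.get_state(); print(s["t"],s["eef_pos"],np.degrees(s["ee_rot"])%360,s["force"],s["moment"],s["width"])
E
```

```text
11.5 [ 0.52762628 -0.24697824  0.19215111] [1.80003427e+02 1.14458268e-03 2.28900236e+02] [-0.63072298  0.21387439 -2.08285155] [ 0.04602028  0.0267352  -0.04309911] 0.011594968652044102
```

move_arm --increments '[{"dx":0,"dy":0,"dz":0,"twist":0.04,"jaw":-1},{"dx":0,"dy":0,"dz":0,"twist":0.04,"jaw":-1},{"dx":0,"dy":0,"dz":0,"twist":0.04,"jaw":-1},{"dx":0,"dy":0,"dz":0,"twist":0.03,"jaw":-1},{"dx":0,"dy":0,"dz":0,"twist":0.02,"jaw":-1},{"dx":0,"dy":0,"dz":0,"twist":0.01,"jaw":-1},{"dx":0,"dy":0,"dz":0,"twist":0.01,"jaw":-1},{"dx":0,"dy":0,"dz":0,"twist":0.005,"jaw":-1},{"dx":0,"dy":0,"dz":0,"twist":0,"jaw":-1},{"dx":0,"dy":0,"dz":0,"twist":0,"jaw":-1}]'

```text
t: 12.33
eef_pos: [0.5276, -0.247, 0.1921]
ee_rot: [-3.142, 0.0, -2.485]
force: [-0.3, -0.4, -1.2]
width: 0.0116
gripper_force: 25.0
```

move_arm --increments '[{"dx":0,"dy":0,"dz":0.0015,"twist":0,"jaw":-1},{"dx":0,"dy":0,"dz":0,"twist":0,"jaw":-1},{"dx":0,"dy":0,"dz":0,"twist":0,"jaw":-1}]'

```text
t: 12.58
eef_pos: [0.5275, -0.247, 0.1905]
ee_rot: [3.141, -0.0, -2.486]
force: [-0.2, 0.6, -2.1]
width: 0.0115
gripper_force: 25.0
```

```bash
python3 - <<'E'
from h import *
s=arm.get_state(); print(s["t"],s["eef_pos"],np.degrees(s["ee_rot"])%360,s["force"],s["moment"],s["width"])
E
```

```text
12.5833 [ 0.5275222  -0.24695617  0.19050215] [179.98939286 359.99051901 217.5841651 ] [-0.17985538  0.62885099 -2.14298816] [-0.0554122  -0.00237438 -0.01920374] 0.011463164380402673
```

Still no contact, so I'll keep easing down toward the notch floor (TCP about 0.184).

move_arm --increments '[{"dx":0,"dy":0,"dz":0.0015,"twist":0,"jaw":-1},{"dx":0,"dy":0,"dz":0,"twist":0,"jaw":-1},{"dx":0,"dy":0,"dz":0,"twist":0,"jaw":-1}]'

```text
t: 12.83
eef_pos: [0.5275, -0.247, 0.189]
ee_rot: [3.141, -0.0, -2.486]
force: [0.1, -1.0, -2.4]
width: 0.0119
gripper_force: 25.0
```

move_arm --increments '[{"dx":0,"dy":0,"dz":0.0015,"twist":0,"jaw":-1},{"dx":0,"dy":0,"dz":0,"twist":0,"jaw":-1},{"dx":0,"dy":0,"dz":0,"twist":0,"jaw":-1}]'

```text
t: 13.08
eef_pos: [0.5275, -0.2469, 0.1875]
ee_rot: [3.141, -0.0, -2.486]
force: [-0.5, 0.3, -2.3]
width: 0.0119
gripper_force: 25.0
```

move_arm --increments '[{"dx":0,"dy":0,"dz":0.0015,"twist":0,"jaw":-1},{"dx":0,"dy":0,"dz":0,"twist":0,"jaw":-1},{"dx":0,"dy":0,"dz":0,"twist":0,"jaw":-1}]'

```text
t: 13.33
eef_pos: [0.5275, -0.247, 0.186]
ee_rot: [3.141, -0.0, -2.486]
force: [0.0, 0.1, -2.4]
width: 0.0117
gripper_force: 25.0
```

move_arm --increments '[{"dx":0,"dy":0,"dz":0.0015,"twist":0,"jaw":-1},{"dx":0,"dy":0,"dz":0,"twist":0,"jaw":-1},{"dx":0,"dy":0,"dz":0,"twist":0,"jaw":-1}]'

```text
t: 13.58
eef_pos: [0.5275, -0.247, 0.1845]
ee_rot: [3.141, -0.0, -2.486]
force: [0.5, -0.4, -1.6]
width: 0.0117
gripper_force: 25.0
```

move_arm --increments '[{"dx":0,"dy":0,"dz":0.001,"twist":0,"jaw":-1},{"dx":0,"dy":0,"dz":0,"twist":0,"jaw":-1},{"dx":0,"dy":0,"dz":0,"twist":0,"jaw":-1}]'

```text
t: 13.83
eef_pos: [0.5277, -0.247, 0.1841]
ee_rot: [-3.141, 0.0, -2.486]
force: [-2.1, 3.0, 4.6]
width: 0.012
gripper_force: 25.0
```

The guard has reached the notch floor (+4.6 N). I'll release it with a partial opening and go up.

move_arm --increments '[{"dx":0,"dy":0,"dz":0,"twist":0,"jaw":-0.3},{"dx":0,"dy":0,"dz":0,"twist":0,"jaw":-0.3},{"dx":0,"dy":0,"dz":0,"twist":0,"jaw":-0.3},{"dx":0,"dy":0,"dz":0,"twist":0,"jaw":-0.3},{"dx":0,"dy":0,"dz":0,"twist":0,"jaw":-0.3}]'

```text
t: 14.25
eef_pos: [0.5277, -0.247, 0.1836]
ee_rot: [-3.142, -0.0, -2.486]
force: [0.6, -0.5, 0.6]
width: 0.0302
gripper_force: 0.0
```

move_arm --increments '[{"dx":0,"dy":0,"dz":-0.01,"twist":0,"jaw":-0.3},{"dx":0,"dy":0,"dz":-0.03,"twist":0,"jaw":-0.3},{"dx":0,"dy":0,"dz":-0.04,"twist":0,"jaw":-0.3},{"dx":0,"dy":0,"dz":-0.04,"twist":0,"jaw":-0.3},{"dx":0,"dy":0,"dz":-0.03,"twist":0,"jaw":-0.3},{"dx":0,"dy":0,"dz":0,"twist":0,"jaw":-0.3},{"dx":0,"dy":0,"dz":0,"twist":0,"jaw":-0.3}]'

```text
t: 14.83
eef_pos: [0.5282, -0.2471, 0.3368]
ee_rot: [-3.138, 0.004, -2.486]
force: [0.7, 0.0, -1.7]
width: 0.0304
gripper_force: 0.0
```

```bash
python3 - <<'E'
from h import *
s=arm.get_state(); print(s["t"],s["eef_pos"],s["force"],s["width"])
c=cam("wrist"); im=arm.grab_frame("wrist"); cv2.imwrite("pics/end.png",ortho(im,c,[.5275,-.247],.141,.12,500))
for d in arm.pinpoint("wrist","guard_grip"): print(round(d["score"],2),np.round(d["position"],4))
for q in("side",):
    arm.grab_frame(q)
    for d in arm.pinpoint(q,"guard_grip"): print(q,round(d["score"],2),np.round(d["position"],4))
E
```

```text
14.8333 [ 0.5282397  -0.24711252  0.33684763] [ 0.70999318  0.0273042  -1.65701445] 0.030404940427877915
0.69 [ 0.5272 -0.2481  0.1311]
0.66 [0.3583 0.1585 0.0385]
side 0.82 [0.3588 0.154  0.0428]
side 0.78 [0.2492 0.3726 0.0308]
side 0.77 [ 0.5292 -0.2478  0.1364]
```

View pics/end.png

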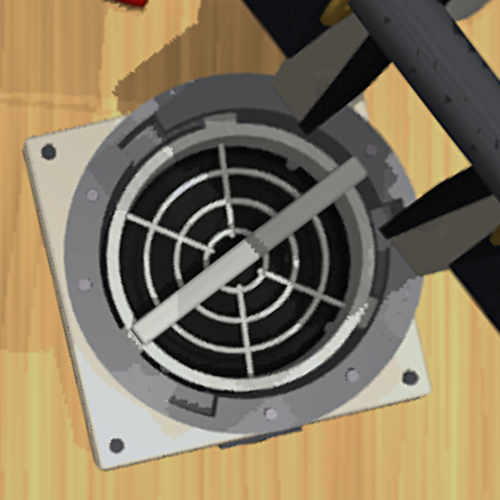

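The guard sits level and centred in the ring. Its bow runs from (140,335) to (362,168) with the middle at (251,251), the lugs are out of sight under the overhangs, and the grip is at z of about 0.134, the locked height.

```bash
python3 -c "
from station import arm
print(arm.job_done())"
```

```text
the job is handed in; nothing more can be done
None
```

The guard is locked on the loudspeaker with its lugs in the notches, the gripper has let go and is clear, the bystanders weren't touched, and the job was handed in at about 15 s; no verdict came back.

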